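# Tip out the bar measure and hold it down on the glass rinser

### The job

Pick up the straight steel bar measure with the copper rings, tip it to about 45 degrees with its upper mouth over the rinser's drip grate for a second to let the drips run off, and bring it back upright in the air. Then set its lower mouth centred on the rinser's black star, press the star down until its top is level with the steel rim round it (not down to its stop), and finish while still gripping the upright measure and holding the star there: keep it so for at least two seconds and do not let go. Leave the wine stopper, the pick box, the tumbler and the bar spoon where they are.

Things in the scene. Friction and masses are not known exactly. Their poses are not given: they have to be found in the camera images.
- measure: double-ended bar measure, loose, about 90 g: a straight upright steel tube 40 mm across and 76 mm high with a cup at either end and a band of three copper rings round its middle, 26 to 37 mm above its foot. Both cups are solid to contact. Origin: centre of its foot, which is the lower mouth; z runs up through the upper mouth
- measure_mouth (a point): centre of the measure's upper mouth, 76 mm above its foot on its axis
- rinser: fixed countertop glass rinser, a low brushed-steel box 130 mm (its x) by 240 mm (its y), top face 30 mm above the worktop. Origin: centre of its underside; z up. Drip grate on the +y half, the star on the -y half at (0, -66) mm. A round steel rim, 33 mm inner and 39 mm outer radius, its top 38 mm above the worktop, surrounds the star.
- grate_centre (a point): centre of the drip grate (114 by 116 mm, framed, frame top 34 mm above the worktop), at (0, 52, 33) mm in the rinser's frame; its axes are the rinser's
- star_top (a point): centre of the top face of the star, a black six-spoked spring-loaded disc 60 mm across that acts as a flat plate; it moves with the star. At rest it is 46 mm above the worktop, 8 mm above the rim
- star (a joint): travel of the star straight down, m: 0 at rest, 0.008 when its top is level with the rim, 0.014 at its stop. The spring takes about 4 N to start, 8 N at 0.008 and 11 N at the stop, and lifts the star again when released
- wine_stopper: grey bulbous wine stopper, 37 mm across, 73 mm high, loose, standing; bystander. Origin: centre of its underside
- pick_box: small brown wooden box, 58 by 96 by 39 mm, loose; bystander. Origin: centre of its underside
- tumbler: green stemless tumbler, 84 mm across, 106 mm high, loose, standing on a slate coaster 8 mm thick right of the rinser; bystander. Origin: centre of its underside
- bar_spoon: thin bar spoon, 256 mm long and 10 mm high, loose, lying along y near the front edge at the left; bystander. Origin: centre of its underside

How it is judged:
By the outcome, as a careful person would: the job done as asked, in the order asked, and still so for the second after the job is handed in, while the arm keeps its last pose, push and grip.
It also fails if it takes over 58 s, if anything falls off the work surface, if the arm or the gripper's body presses on something with over 40 N, if the wrist force passes 120 N, or if a joint passes its speed limit or range.

### The arm

A 6-joint arm with a two-finger parallel gripper is mounted at the origin on a cart in front of the work surface, level with it; the furniture and walls round the work are solid. World frame = base frame: x ahead of the robot, y to its left, z up, the work surface at z = 0. Lengths are in m, angles in degrees, forces in N, time in s.
With the tool pointing down it reaches from about 0.375 to 0.9 m from the base axis. Payload 3.1 kg.
Tool frame: the origin (TCP) lies at the very end of the fingers, on their centre line; the grasp point (between the pads) lies 19 mm behind it; z points along the fingers, y is the line along which they close (so a half turn about z gives the same grasp; the last joint's range is limited). The gripper opens to 87 mm and grips with 3 to 60 N. Pads are 19 mm wide; open, the fingers measure 117 mm over their backs; the gripper's body (75 mm by 190 mm) begins 51 mm behind the grasp point.
Start: joints at [66.32, 30.224, 82.088, -0, 67.689, -10.227], TCP at [0.145, 0.608, 0.223] pointing down, gripper open.
Joint ranges: [-176.69, 176.69], [-43.24, 126.21], [12.49, 139.97], [-82, 262], [0, 151.66], [-163.58, 163.58]. Speed limits (degrees/s): [159.86, 159.86, 180, 180, 180, 180].

### API

Orientations are given as a 3x3 rotation matrix whose columns are the frame's x, y, z axes.
In Python, from rig import bot gives the robot as it stands.
- The arm moves only by the tool move_arm, never from a script. Its argument "increments" is a list of rows, each an object with "xyz": the shift along the tool's x, y, z in mm, a list of three; "roll": the turn about the tool's z in rad; "grip": the opening in per cent of the stroke, from 0 (shut) to 100 (fully open). A call has 1 to 5 rows; each row shifts and turns the commanded pose from where the row before left it, along the tool's axes as they then stand; what a row does not reach is not made up. A row lasts 1/12 s, in which the tool goes at most 41.7 mm and 7.16 degrees, less where a joint would pass 70% of its speed; a pose out of reach is approached as far as the arm can. A call is refused whole if a number of a shift passes 41.7 or a number of a turn 0.125, either way. A call with a gripper value outside its range is refused whole. The fingers move at their own pace and stop on an object; the grip force is fixed at half the most. Time passes only in rows, so rows that do not move let the fingers close. It gives the time, the measured TCP pose, the force, the opening and the grip force at its end, in the units of the state.
- bot.read_state(): the state, without advancing time (a new reading comes with each control period).
- bot.capture(name): name is "side" or "top"; returns (picture, depth): 400x640x3 uint8, red, green, blue; 400x640 float32, m along the optical axis (not along the pixel's ray), 0 where there is no reading.
- bot.camera_model(name): a dict with "intrinsics" (3x3 intrinsics, pixels), "D" ([k1, k2, p1, p2, k3] as OpenCV has them; the pictures are not rectified), "rvec" (rotation vector, rad) and "tvec" (3), from world to camera coordinates, as OpenCV has them. Camera axes: x right, y down, z forward; pixel columns grow to the right and rows downward; lengths in m; the calibration is good to about 2 mm. A picture is of the moment at which its call begins. camera_model takes no time and is no camera call.
- bot.hand_in(): hands the job in; it is judged then, once.
Trained networks look in the newest picture that a camera, given by its name, has taken for a name from the list of things; names that differ only in an ending like _2 or _b are one class to them, and where a whole thing is asked for, a point or a joint stands for the part that bears it (a point fixed in the world has none). Each returns a list of dicts, best first, with "conf" (0 to 1); they miss things now and then, are a little off and sometimes report something else, mostly with a low value. They report only what shows in the picture. A call takes as long as a camera call.
- bot.spot_in(label, camera): "at" ([x, y, z] in m, in the coordinates of the camera as it stood for that picture, good to about 4 mm: the middle of the surface that is visible of it).
- bot.trace(label, camera): "mask" (400x640 bool, what is visible of it).
The state is a dict: "time_s": time; "joint_positions": joint angles; "qvel": joint speeds; "tau": joint torques, N m; "position": TCP position; "tcp_rot": TCP orientation; "force": force on the tool from outside, world axes, zero at the start; "moment": the same for the moment, N m; "opening": opening from 0.0 (shut) to 1.0 (fully open); "grasp_force": force on a finger pad.
Only numpy, scipy, OpenCV 4.12 (cv2) and the standard library are available. Lean on these libraries where they do the work, as an engineer would, in place of code of your own. Each camera call takes 0.05 s, during which the arm holds its last target. There are 200 camera calls.

## Working session

There is one attempt and no reset: what is moved stays moved. The work goes in short steps, Python scripts to look and compute and a tool call to move; the robot and the scene stay as the last step left them, time stands still between calls to the robot, and variables do not carry over. Pictures are saved under pics/ and viewed, at most 10 in all, crops included, and the job is handed in when it is done.

Besides the shell and the picture viewer there is one more tool, called after "Call:" as name([rows], argument=value, ...), one row to a line, values as JSON. move_arm: Moves the arm, as the interface text tells. Its arguments: {"type":"object","properties":{"increments":{"type":"array"}},"required":["increments"]}

```bash
mkdir -p pics; ls
cat > h.py <<'E'
import numpy as np, cv2
from rig import bot
def cam(n):
    m=bot.camera_model(n); R=cv2.Rodrigues(np.array(m['rvec'],float))[0]
    return np.array(m['intrinsics'],float),np.array(m['D'],float),R,np.array(m['tvec'],float).ravel()
def c2w(p,n):
    K,D,R,t=cam(n); return R.T@(np.asarray(p,float)-t)
def cloud(n,depth,mask):
    K,D,R,t=cam(n); v,u=np.nonzero(mask&(depth>0)); z=depth[v,u]
    xy=cv2.undistortPoints(np.stack([u,v],1).astype(np.float64)[:,None],K,D)[:,0]
    return (np.c_[xy*z[:,None],z]-t)@R
E
python3 - <<'E'
from h import *
np.set_printoptions(precision=4,suppress=True)
for n in('top','side'):
    im,d=bot.capture(n); cv2.imwrite(f'pics/{n}0.png',im[:,:,::-1])
    for l in ('measure','rinser','star','wine_stopper','pick_box','tumbler','bar_spoon'):
        r=bot.trace(l,n)
        for x in r[:2]:
            c=cloud(n,d,x['mask']); 
            if len(c)<5: continue
            print(n,l,round(x['conf'],2),len(c),'med',np.median(c,0),'lo',np.percentile(c,2,0),'hi',np.percentile(c,98,0))
s=bot.read_state();print(s)
E
```

```text
pics
top measure 0.6 181 med [0.4396 0.2944 0.043 ] lo [0.4196 0.2758 0.0122] hi [0.4583 0.3127 0.079 ]
top rinser 0.81 2744 med [ 0.5417 -0.1166  0.032 ] lo [ 0.4826 -0.2301  0.0015] hi [ 0.6109 -0.0008  0.047 ]
top star 0.67 28 med [ 0.5438 -0.1813  0.0462] lo [ 0.5332 -0.1885  0.0326] hi [ 0.5543 -0.1743  0.0496]
top wine_stopper 0.61 119 med [0.5278 0.1974 0.0277] lo [0.5158 0.1838 0.    ] hi [0.5596 0.225  0.0743]
top pick_box 0.97 535 med [0.4237 0.1484 0.0394] lo [0.3934 0.1037 0.0009] hi [0.4573 0.198  0.0443]
top tumbler 0.72 566 med [ 0.5418 -0.4691  0.0647] lo [ 0.4985 -0.4991  0.0132] hi [ 0.574  -0.4225  0.1141]
top bar_spoon 0.74 65 med [0.3361 0.1508 0.0087] lo [0.3259 0.1338 0.0035] hi [0.3461 0.3786 0.0132]
side measure 0.85 410 med [0.4303 0.2919 0.0472] lo [ 0.4169  0.2741 -0.0002] hi [0.4571 0.3139 0.0776]
side measure 0.65 158 med [0.3344 0.1691 0.0083] lo [0.3244 0.1341 0.0038] hi [0.3425 0.3782 0.0126]
side rinser 0.73 3343 med [ 0.5317 -0.115   0.0318] lo [ 0.4784 -0.2292  0.0091] hi [ 0.6037 -0.0005  0.0469]
side star 0.46 41 med [ 0.5399 -0.1802  0.0463] lo 
[... 437 characters left out ...]
1357 0.0027] hi [0.3447 0.3838 0.0138]
side bar_spoon 0.69 391 med [0.431  0.2925 0.0495] lo [0.4169 0.2743 0.0029] hi [0.4571 0.314  0.0777]
{'time_s': 0.8, 'joint_positions': array([ 66.3198,  30.2219,  82.0872,  -0.0016,  67.6887, -10.2274]), 'qvel': array([ 0.0826, -0.0435, -0.174 ,  0.0801, -0.0188, -0.0615]), 'tau': array([  0.0012, -43.9946, -17.6981,   0.0633,   0.0503,  -0.    ]), 'position': array([0.1454, 0.6078, 0.2226]), 'tcp_rot': array([[-0.9726,  0.2326,  0.    ],
       [ 0.2326,  0.9726,  0.    ],
       [-0.    ,  0.    , -1.    ]]), 'force': array([ 0.0459, -0.1635, -0.061 ]), 'moment': array([ 0.0142, -0.0325,  0.0584]), 'grasp_force': 0.0, 'opening': 0.9994411387939602}
```

View pics/top0.png

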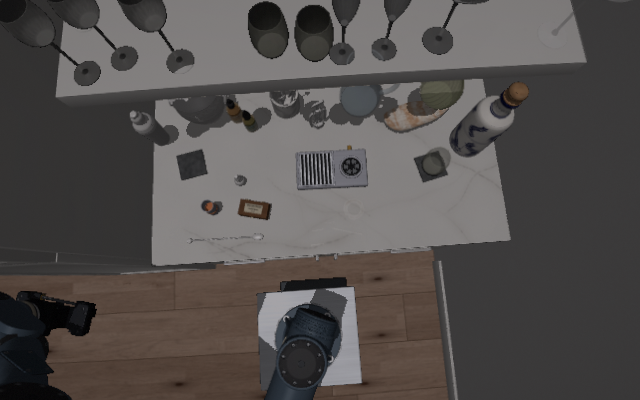

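View pics/side0.png

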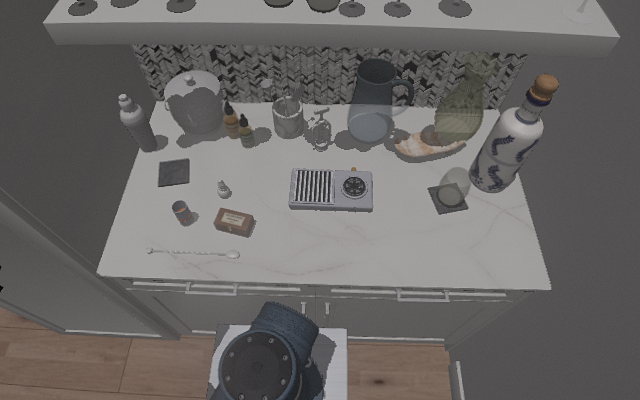

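Run:
```python
from h import *
np.set_printoptions(precision=4,suppress=True)
# circle fits
def fitc(p):
    A=np.c_[p,np.ones(len(p))]; s=np.linalg.lstsq(A,(p**2).sum(1),rcond=None)[0]
    c=s[:2]/2; return c,np.sqrt(s[2]+c@c)
for n in('top','side'):
    im,d=bot.capture(n); 
    r=bot.trace('measure',n)[0]; c=cloud(n,d,r['mask']); 
    t=c[(c[:,2]>.07)]; print(n,'measure top',len(t),t.mean(0),(t.min(0)+t.max(0))/2,t.max(0)-t.min(0), fitc(t[:,:2]))
    b=c[(c[:,2]>.005)&(c[:,2]<.065)];print(' wall',len(b),fitc(b[:,:2]))
    c=cloud(n,d,np.ones(d.shape,bool)); b=c[(c[:,0]>.42)&(c[:,0]<.68)&(c[:,1]>-.28)&(c[:,1]<.05)]
    s=b[(b[:,2]>.0425)&(b[:,2]<.052)]; print(' star',len(s),(np.percentile(s,2,0)+np.percentile(s,98,0))/2,np.median(s,0),np.ptp(s,0),fitc(s[:,:2]))
    s=b[(b[:,2]>.024)&(b[:,2]<.055)]; rc=cv2.minAreaRect((s[:,:2]*1000).astype(np.float32)); print(' rinser',rc)
K,D,R,t=cam('top');print('top',-R.T@t); K,D,R,t=cam('side');print('side',-R.T@t)
```

```text
top measure top 33 [0.4379 0.2908 0.0745] [0.4392 0.2926 0.0754] [0.0392 0.0363 0.0107] (array([0.4393, 0.2935]), np.float64(0.018290910747428144))
 wall 146 (array([0.4386, 0.2934]), np.float64(0.017085085140954356))
 star 139 [ 0.5475 -0.1809  0.0471] [ 0.5481 -0.1806  0.0464] [0.0649 0.0634 0.0088] (array([ 0.5468, -0.1798]), np.float64(0.022612536365718538))
 rinser ((553.4534301757812, -115.51042175292969), (240.421630859375, 144.89454650878906), 89.54060363769531)
side measure top 61 [0.4386 0.2949 0.0747] [0.4372 0.2939 0.0744] [0.0394 0.0404 0.0087] (array([0.4372, 0.2944]), np.float64(0.019462240918426996))
 wall 271 (array([0.4366, 0.2943]), np.float64(0.019180267058099148))
 star 174 [ 0.5418 -0.1807  0.0468] [ 0.5423 -0.1804  0.0462] [0.0579 0.0576 0.0089] (array([ 0.5423, -0.1804]), np.float64(0.021973314261644516))
 rinser ((549.86572265625, -114.8423080444336), (240.2217559814453, 146.6002197265625), 89.2362060546875)
top [ 0.2021 -0.0698  1.245 ]
side [-0.0908 -0.0906  0.96  ]
```

The pictures and the measurements agree. The measure is at top px (210,207), position (0.438, 0.294). The star is at top px (350,163), position (0.5445, -0.1805). The rinser is nearly axis-aligned. The moves only offer roll about the tool's z, so tipping needs another approach. First I'll check in free air how the arm behaves at its reach limit.

Call:
move_arm([
  {"xyz": [0,-40,0],"roll": 0,"grip": 100},
  {"xyz": [0,-40,0],"roll": 0,"grip": 100},
  {"xyz": [0,-40,0],"roll": 0,"grip": 100},
  {"xyz": [0,-40,0],"roll": 0,"grip": 100},
  {"xyz": [0,-40,0],"roll": 0,"grip": 100},
])

```text
time_s: 1.42
position: [0.0983, 0.4116, 0.2225]
tcp_rot: [[-0.973, 0.232, 0.0], [0.232, 0.973, 0.0], [-0.0, 0.0, -1.0]]
force: [0.7, -0.1, 0.3]
opening: 0.999
grasp_force: 0.0
```

Call:
move_arm([
  {"xyz": [0,-30,0],"roll": 0,"grip": 100},
  {"xyz": [0,-30,0],"roll": 0,"grip": 100},
  {"xyz": [0,-30,0],"roll": 0,"grip": 100},
  {"xyz": [0,-30,0],"roll": 0,"grip": 100},
])

```text
time_s: 1.75
position: [0.0705, 0.2954, 0.2227]
tcp_rot: [[-0.973, 0.232, 0.001], [0.232, 0.973, 0.001], [-0.0, 0.001, -1.0]]
force: [0.1, -0.7, 1.3]
opening: 1.001
grasp_force: 0.0
```

Run:
```python
from h import *
np.set_printoptions(precision=4,suppress=True)
s=bot.read_state();print(s['joint_positions'],s['tcp_rot'],s['force'])
im,d=bot.capture('side'); c=cloud('side',d,np.ones(d.shape,bool)); h=c[(c[:,2]>.3)&(c[:,0]>.4)]; print('shelf',h.min(0),np.percentile(h,1,0))
```

```text
[ 55.1455   4.4562 123.834   -0.0078  51.6629 -21.4236] [[-0.9727  0.2322  0.0006]
 [ 0.2322  0.9727  0.0006]
 [-0.0004  0.0007 -1.    ]] [ 0.119  -0.6857  1.2946]
shelf [ 0.4    -0.7053  0.3   ] [ 0.4093 -0.7022  0.305 ]
```

Call:
move_arm([
  {"xyz": [0,-30,0],"roll": 0,"grip": 100},
  {"xyz": [0,-30,0],"roll": 0,"grip": 100},
  {"xyz": [0,-20,0],"roll": 0,"grip": 100},
])

```text
time_s: 2.05
position: [0.0508, 0.2165, 0.2222]
tcp_rot: [[-0.973, 0.232, -0.001], [0.232, 0.973, -0.002], [0.001, -0.002, -1.0]]
force: [-0.5, -0.7, 0.2]
opening: 1.0
grasp_force: 0.0
```

Run:
```python
from h import *
np.set_printoptions(precision=4,suppress=True)
s=bot.read_state();print(s['joint_positions'],s['force'])
```

```text
[ 46.8869  -4.1356 132.5932  -0.0234  51.6611 -29.6892] [-0.5376 -0.7007  0.2168]
```

Call:
move_arm([
  {"xyz": [0,28,-28],"roll": 0,"grip": 100},
  {"xyz": [0,28,-28],"roll": 0,"grip": 100},
  {"xyz": [0,28,-28],"roll": 0,"grip": 100},
  {"xyz": [0,28,-28],"roll": 0,"grip": 100},
  {"xyz": [0,28,-28],"roll": 0,"grip": 100},
])

```text
time_s: 2.47
position: [0.0849, 0.3561, 0.3645]
tcp_rot: [[-0.973, 0.233, 0.001], [0.233, 0.973, 0.001], [-0.0, 0.001, -1.0]]
force: [1.1, -0.5, -0.1]
opening: 1.0
grasp_force: 0.0
```

Call:
move_arm([
  {"xyz": [0,20,-36],"roll": 0,"grip": 100},
  {"xyz": [0,20,-36],"roll": 0,"grip": 100},
  {"xyz": [0,20,-36],"roll": 0,"grip": 100},
  {"xyz": [0,20,-36],"roll": 0,"grip": 100},
  {"xyz": [0,20,-36],"roll": 0,"grip": 100},
])

```text
time_s: 2.88
position: [0.1079, 0.4529, 0.5446]
tcp_rot: [[-0.973, 0.232, 0.0], [0.232, 0.973, 0.001], [-0.0, 0.001, -1.0]]
force: [-1.5, 0.2, -0.1]
opening: 1.002
grasp_force: 0.0
```

Call:
move_arm([
  {"xyz": [0,0,-40],"roll": 0,"grip": 100},
  {"xyz": [0,0,-40],"roll": 0,"grip": 100},
  {"xyz": [0,0,-40],"roll": 0,"grip": 100},
  {"xyz": [0,0,-40],"roll": 0,"grip": 100},
  {"xyz": [0,0,-40],"roll": 0,"grip": 100},
])

```text
time_s: 3.3
position: [0.1076, 0.4516, 0.7448]
tcp_rot: [[-0.973, 0.232, 0.0], [0.232, 0.973, 0.001], [-0.0, 0.001, -1.0]]
force: [0.6, 1.2, 1.0]
opening: 1.003
grasp_force: 0.0
```

Run:
```python
from h import *
np.set_printoptions(precision=4,suppress=True)
s=bot.read_state();print(s['joint_positions'],s['force'])
```

```text
[ 62.7586   9.0227  36.137    0.0023 134.7788 -13.7963] [0.6344 1.1562 1.0263]
```

Call:
move_arm([
  {"xyz": [0,0,-30],"roll": 0,"grip": 100},
  {"xyz": [0,0,-30],"roll": 0,"grip": 100},
  {"xyz": [0,0,-30],"roll": 0,"grip": 100},
  {"xyz": [0,0,-30],"roll": 0,"grip": 100},
  {"xyz": [0,0,-30],"roll": 0,"grip": 100},
])

```text
time_s: 3.72
position: [0.1038, 0.4324, 0.8374]
tcp_rot: [[-0.972, 0.233, 0.009], [0.233, 0.972, 0.027], [-0.003, 0.028, -1.0]]
force: [-0.1, -0.1, 0.8]
opening: 0.999
grasp_force: 0.0
```

Run:
```python
from h import *
np.set_printoptions(precision=4,suppress=True)
s=bot.read_state();print(s['joint_positions'],s['force'])
```

```text
[ 61.8523  14.1193  12.6542   0.5611 151.6287 -14.1839] [-0.081  -0.1325  0.7959]
```

Call:
move_arm([
  {"xyz": [0,-40,0],"roll": 0,"grip": 100},
  {"xyz": [0,-40,0],"roll": 0,"grip": 100},
  {"xyz": [0,-40,0],"roll": 0,"grip": 100},
])

```text
time_s: 3.97
position: [0.0738, 0.3122, 0.8361]
tcp_rot: [[-0.973, 0.232, 0.013], [0.232, 0.972, 0.033], [-0.005, 0.035, -0.999]]
force: [0.5, -1.0, 1.5]
opening: 1.003
grasp_force: 0.0
```

Call:
move_arm([
  {"xyz": [0,0,40],"roll": 0,"grip": 100},
  {"xyz": [0,0,40],"roll": 0,"grip": 100},
])

```text
time_s: 4.13
position: [0.0738, 0.3133, 0.7594]
tcp_rot: [[-0.972, 0.233, 0.021], [0.234, 0.971, 0.045], [-0.01, 0.049, -0.999]]
force: [1.0, 1.5, -0.2]
opening: 0.997
grasp_force: 0.0
```

Run:
```python
from h import *
np.set_printoptions(precision=4,suppress=True)
s=bot.read_state();print(s['joint_positions'],s['force'])
```

```text
[ 56.1198  -6.4363  49.8709   0.6179 133.7389 -19.9449] [ 0.969   1.519  -0.1613]
```

Call:
move_arm([
  {"xyz": [0,0,-41],"roll": 0,"grip": 100},
  {"xyz": [0,0,-41],"roll": 0,"grip": 100},
  {"xyz": [0,0,-41],"roll": 0,"grip": 100},
  {"xyz": [0,0,-41],"roll": 0,"grip": 100},
  {"xyz": [0,0,-41],"roll": 0,"grip": 100},
])

```text
time_s: 4.55
position: [0.071, 0.3067, 0.8775]
tcp_rot: [[-0.972, 0.23, 0.051], [0.234, 0.968, 0.092], [-0.028, 0.102, -0.994]]
force: [-0.3, -0.9, 1.0]
opening: 0.995
grasp_force: 0.0
```

Call:
move_arm([
  {"xyz": [0,0,-41],"roll": 0,"grip": 100},
  {"xyz": [0,0,-41],"roll": 0,"grip": 100},
  {"xyz": [0,0,-41],"roll": 0,"grip": 100},
  {"xyz": [0,0,-41],"roll": 0,"grip": 100},
  {"xyz": [0,0,-41],"roll": 0,"grip": 100},
])

```text
time_s: 4.97
position: [0.057, 0.2856, 0.9133]
tcp_rot: [[-0.968, 0.22, 0.12], [0.241, 0.951, 0.197], [-0.071, 0.219, -0.973]]
force: [0.4, 0.3, 0.4]
opening: 0.995
grasp_force: 0.0
```

Run:
```python
from h import *
np.set_printoptions(precision=4,suppress=True)
s=bot.read_state();print(s['joint_positions'],s['force'])
```

```text
[ 55.492   -1.4387  16.5249   1.516  151.6132 -19.5825] [0.3956 0.2979 0.3701]
```

The limit tips the tool outward and the tilt persists, so I can tilt the tool to about 30° and then tip the measure by rolling. I'll keep pushing.

Call:
move_arm([
  {"xyz": [0,0,-41],"roll": 0,"grip": 100},
  {"xyz": [0,0,-41],"roll": 0,"grip": 100},
  {"xyz": [0,0,-41],"roll": 0,"grip": 100},
  {"xyz": [0,0,-41],"roll": 0,"grip": 100},
  {"xyz": [0,0,-41],"roll": 0,"grip": 100},
])

```text
time_s: 5.38
position: [0.027, 0.2509, 0.9463]
tcp_rot: [[-0.961, 0.203, 0.189], [0.252, 0.922, 0.294], [-0.115, 0.33, -0.937]]
force: [-1.6, -0.7, 7.7]
opening: 1.001
grasp_force: 0.0
```

Call:
move_arm([
  {"xyz": [0,0,-41],"roll": 0,"grip": 100},
  {"xyz": [0,0,-41],"roll": 0,"grip": 100},
  {"xyz": [0,0,-41],"roll": 0,"grip": 100},
  {"xyz": [0,0,-41],"roll": 0,"grip": 100},
  {"xyz": [0,0,-41],"roll": 0,"grip": 100},
])

```text
time_s: 5.8
position: [-0.0155, 0.1872, 0.964]
tcp_rot: [[-0.954, 0.185, 0.235], [0.263, 0.894, 0.363], [-0.143, 0.408, -0.902]]
force: [0.2, -0.0, 0.4]
opening: 0.999
grasp_force: 0.0
```

Run:
```python
from h import *
np.set_printoptions(precision=4,suppress=True)
s=bot.read_state();print(s['joint_positions'],s['force'])
```

```text
[ 65.6547  -9.7437  12.524   -7.7909 151.6135 -18.3924] [ 0.1766 -0.039   0.3651]
```

```bash
cat >> h.py <<'E'
np.set_printoptions(precision=4,suppress=True)
def go(target,step=40):
    s=bot.read_state(); R=s['tcp_rot']; d=R.T@(np.asarray(target)-s['position'])*1000
    n=int(np.ceil(np.linalg.norm(d)/step)); print('j',s['joint_positions'],'pos',s['position'],'tool shift',d,'rows',n,'each',d/n)
E
python3 -c "
from h import *
go([.30,.28,.50]); R=bot.read_state()['tcp_rot']; print(R)"
```

```text
j [ 65.6547  -9.7437  12.524   -7.7909 151.6135 -18.3924] pos [-0.0155  0.1872  0.964 ] tool shift [-210.3925  -48.0216  526.239 ] rows 15 each [-14.0262  -3.2014  35.0826]
[[-0.9541  0.1855  0.2351]
 [ 0.2632  0.8938  0.3632]
 [-0.1427  0.4084 -0.9016]]
```

Call:
move_arm([
  {"xyz": [-14,-3,35],"roll": 0,"grip": 100},
  {"xyz": [-14,-3,35],"roll": 0,"grip": 100},
  {"xyz": [-14,-3,35],"roll": 0,"grip": 100},
  {"xyz": [-14,-3,35],"roll": 0,"grip": 100},
  {"xyz": [-14,-3,35],"roll": 0,"grip": 100},
])

```text
time_s: 6.22
position: [0.0378, 0.2075, 0.886]
tcp_rot: [[-0.953, 0.173, 0.25], [0.253, 0.906, 0.338], [-0.168, 0.385, -0.907]]
force: [-0.6, -0.9, -0.1]
opening: 1.002
grasp_force: 0.0
```

Call:
move_arm([
  {"xyz": [-14,-3,35],"roll": 0,"grip": 100},
  {"xyz": [-14,-3,35],"roll": 0,"grip": 100},
  {"xyz": [-14,-3,35],"roll": 0,"grip": 100},
  {"xyz": [-14,-3,35],"roll": 0,"grip": 100},
  {"xyz": [-14,-3,35],"roll": 0,"grip": 100},
])

```text
time_s: 6.63
position: [0.147, 0.2345, 0.7311]
tcp_rot: [[-0.952, 0.179, 0.249], [0.258, 0.906, 0.335], [-0.166, 0.383, -0.909]]
force: [1.0, -0.8, 1.2]
opening: 1.0
grasp_force: 0.0
```

Call:
move_arm([
  {"xyz": [-14,-3,35],"roll": 0.12,"grip": 100},
  {"xyz": [-14,-3,35],"roll": 0.12,"grip": 100},
  {"xyz": [-14,-3,35],"roll": 0.12,"grip": 100},
  {"xyz": [0,0,0],"roll": 0.12,"grip": 100},
  {"xyz": [0,0,0],"roll": 0.12,"grip": 100},
])

```text
time_s: 7.05
position: [0.208, 0.2468, 0.6344]
tcp_rot: [[-0.681, 0.692, 0.239], [0.727, 0.6, 0.333], [0.087, 0.401, -0.912]]
force: [-0.9, 0.9, 0.7]
opening: 1.002
grasp_force: 0.0
```

Call:
move_arm([
  {"xyz": [0,0,0],"roll": 0.12,"grip": 100},
  {"xyz": [0,0,0],"roll": 0.12,"grip": 100},
  {"xyz": [0,0,0],"roll": 0.12,"grip": 100},
  {"xyz": [0,0,0],"roll": 0.12,"grip": 100},
  {"xyz": [0,0,0],"roll": 0.12,"grip": 100},
])

```text
time_s: 7.47
position: [0.2081, 0.247, 0.6385]
tcp_rot: [[-0.174, 0.953, 0.247], [0.938, 0.085, 0.335], [0.298, 0.29, -0.909]]
force: [-1.2, -0.5, 0.2]
opening: 0.994
grasp_force: 0.0
```

```bash
cat >> h.py <<'E'
def horiz():
    R=bot.read_state()['tcp_rot']; a=np.arctan2(R[2,1],R[2,0]); print('tilt',np.degrees(np.arccos(-R[2,2])),'roll to y-horizontal,x up', a,'rad; x down',(a+np.pi+np.pi)%(2*np.pi)-np.pi); print(R)
E
python3 -c "
from h import *
go([.438,.294,.25]); horiz()"
```

```text
j [ 13.0484 -23.3497  82.6012  16.0083 101.1332  11.0908] pos [0.2081 0.247  0.6385] tool shift [-111.903   110.3746  425.7682] rows 12 each [-9.3252  9.1979 35.4807]
tilt 24.59562452542776 roll to y-horizontal,x up 0.771397136010662 rad; x down -2.3701955175791314
[[-0.1743  0.9532  0.247 ]
 [ 0.9384  0.0848  0.335 ]
 [ 0.2984  0.2902 -0.9093]]
```

Call:
move_arm([
  {"xyz": [0,0,0],"roll": 0.12,"grip": 100},
  {"xyz": [0,0,0],"roll": 0.12,"grip": 100},
  {"xyz": [0,0,0],"roll": 0.12,"grip": 100},
  {"xyz": [0,0,0],"roll": 0.12,"grip": 100},
  {"xyz": [0,0,0],"roll": 0.12,"grip": 100},
])

```text
time_s: 7.88
position: [0.2081, 0.247, 0.6385]
tcp_rot: [[0.394, 0.885, 0.247], [0.822, -0.46, 0.335], [0.41, 0.071, -0.909]]
force: [0.0, 0.3, 0.2]
opening: 1.002
grasp_force: 0.0
```

Call:
move_arm([
  {"xyz": [0,0,35],"roll": 0.12,"grip": 100},
  {"xyz": [0,0,35],"roll": 0.051,"grip": 100},
  {"xyz": [0,0,35],"roll": 0,"grip": 100},
  {"xyz": [0,0,35],"roll": 0,"grip": 100},
  {"xyz": [0,0,35],"roll": 0,"grip": 100},
])

```text
time_s: 8.3
position: [0.2513, 0.3063, 0.4782]
tcp_rot: [[0.533, 0.809, 0.248], [0.736, -0.588, 0.336], [0.417, 0.003, -0.909]]
force: [-0.3, 0.6, -0.5]
opening: 0.997
grasp_force: 0.0
```

```bash
python3 -c "
from h import *
go([.438,.294,.20]); horiz()"
```

```text
j [ 24.8662 -15.164  101.0743  12.1231  72.5355  59.4018] pos [0.2513 0.3063 0.4782] tool shift [-25.4991 157.2961 295.0041] rows 9 each [-2.8332 17.4773 32.7782]
tilt 24.652901778414442 roll to y-horizontal,x up 0.00789767499081476 rad; x down -3.133694978598978
[[ 0.5333  0.8088  0.2477]
 [ 0.7359 -0.5881  0.3356]
 [ 0.4171  0.0033 -0.9089]]
```

Call:
move_arm([
  {"xyz": [-2,17,33],"roll": 0.008,"grip": 100},
  {"xyz": [-2,17,33],"roll": 0,"grip": 100},
  {"xyz": [-2,17,33],"roll": 0,"grip": 100},
  {"xyz": [-2,17,33],"roll": 0,"grip": 100},
  {"xyz": [-2,17,33],"roll": 0,"grip": 100},
])

```text
time_s: 8.72
position: [0.3559, 0.3035, 0.3242]
tcp_rot: [[0.54, 0.805, 0.248], [0.731, -0.594, 0.335], [0.417, 0.0, -0.909]]
force: [1.3, 0.2, 1.0]
opening: 1.003
grasp_force: 0.0
```

Call:
move_arm([
  {"xyz": [-3,17,33],"roll": 0,"grip": 100},
  {"xyz": [-3,17,33],"roll": 0,"grip": 100},
  {"xyz": [-3,17,33],"roll": 0,"grip": 100},
  {"xyz": [0,0,0],"roll": 0,"grip": 100},
])

```text
time_s: 9.05
position: [0.4168, 0.2987, 0.2245]
tcp_rot: [[0.547, 0.803, 0.237], [0.731, -0.596, 0.331], [0.408, -0.008, -0.913]]
force: [-0.5, -0.9, 0.2]
opening: 1.001
grasp_force: 0.0
```

```bash
python3 -c "
from h import *
R=bot.read_state()['tcp_rot']; f=np.array([.438,.294,.050])+.019*R[:,2]
go(f-.1*R[:,2]); go(f);horiz()
im,d=bot.capture('side'); cv2.imwrite('pics/s1.png',cv2.resize(im[120:280,100:300,::-1],(800,640))[:600])"
```

```text
j [ 13.5947  15.1078 114.7071  27.8615  34.7406  29.3447] pos [0.4168 0.2987 0.2245] tool shift [-62.9562  21.1343  81.8159] rows 3 each [-20.9854   7.0448  27.272 ]
j [ 13.5947  15.1078 114.7071  27.8615  34.7406  29.3447] pos [0.4168 0.2987 0.2245] tool shift [-62.9562  21.1343 181.8159] rows 5 each [-12.5912   4.2269  36.3632]
tilt 24.055844685981207 roll to y-horizontal,x up -0.018552963852162645 rad; x down 3.123039689737631
[[ 0.5467  0.803   0.2374]
 [ 0.7314 -0.596   0.3314]
 [ 0.4076 -0.0076 -0.9131]]
```

View pics/s1.png

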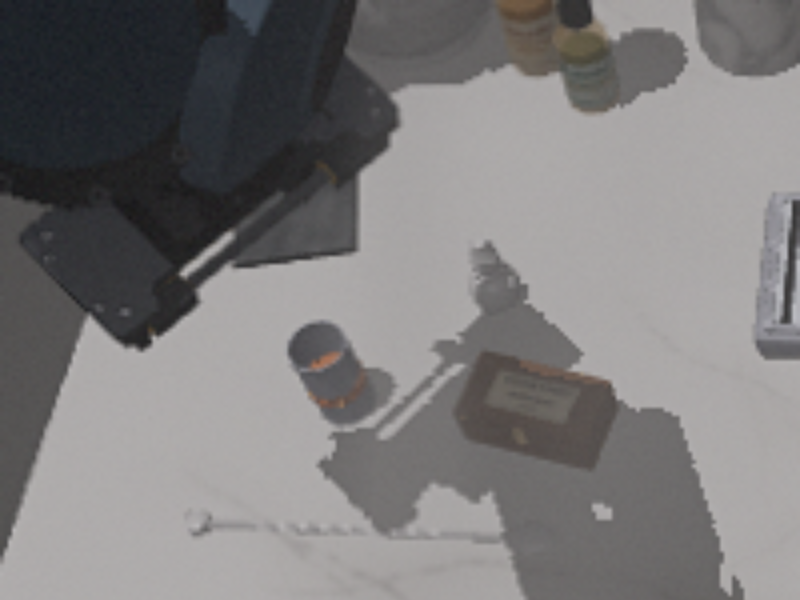

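The crop shows the open gripper at upper left. The measure is upright at crop px (330,370) with clear space around it, and the bystanders are untouched. I'll go on to the pre-grasp.

Call:
move_arm([
  {"xyz": [-20,7,26],"roll": 0,"grip": 100},
  {"xyz": [-20,7,26],"roll": 0,"grip": 100},
  {"xyz": [-20,7,26],"roll": 0,"grip": 100},
  {"xyz": [0,0,0],"roll": 0,"grip": 100},
])

```text
time_s: 9.43
position: [0.4176, 0.2715, 0.139]
tcp_rot: [[0.544, 0.804, 0.241], [0.73, -0.595, 0.337], [0.414, -0.007, -0.91]]
force: [0.1, -0.2, 0.0]
opening: 1.002
grasp_force: 0.0
```

```bash
python3 -c "
from h import *
R=bot.read_state()['tcp_rot']; f=np.array([.438,.294,.050])+.019*R[:,2]
go(f);horiz()"
```

```text
j [  9.2705  24.9326 121.9182  49.2573  22.7927   1.5979] pos [0.4176 0.2715 0.139 ] tool shift [ -9.3444   3.6336 112.56  ] rows 3 each [-3.1148  1.2112 37.52  ]
tilt 24.47675229917409 roll to y-horizontal,x up -0.0166120538466575 rad; x down 3.124980599743136
[[ 0.5435  0.8039  0.2413]
 [ 0.73   -0.5947  0.3368]
 [ 0.4143 -0.0069 -0.9101]]
```

Call:
move_arm([
  {"xyz": [-9,4,10],"roll": -0.017,"grip": 100},
  {"xyz": [0,0,15],"roll": 0,"grip": 100},
  {"xyz": [0,0,15],"roll": 0,"grip": 100},
  {"xyz": [0,0,15],"roll": 0,"grip": 100},
  {"xyz": [0,0,0],"roll": 0,"grip": 100},
])

```text
time_s: 9.85
position: [0.4329, 0.2837, 0.0888]
tcp_rot: [[0.525, 0.814, 0.248], [0.74, -0.581, 0.34], [0.421, 0.005, -0.907]]
force: [0.6, 0.2, 0.1]
opening: 1.0
grasp_force: 0.0
```

```bash
python3 -c "
from h import *
R=bot.read_state()['tcp_rot']; f=np.array([.438,.294,.050])+.019*R[:,2]
go(f);horiz()"
```

```text
j [ 10.601   32.7898 121.7197  68.5424  18.07   -18.7084] pos [0.4329 0.2837 0.0888] tool shift [-6.0197 -2.0546 58.9623] rows 2 each [-3.0098 -1.0273 29.4812]
tilt 24.91027076561904 roll to y-horizontal,x up 0.011962808381798177 rad; x down -3.1296298452079956
[[ 0.5251  0.814   0.2484]
 [ 0.7395 -0.5809  0.3402]
 [ 0.4212  0.005  -0.907 ]]
```

Call:
move_arm([
  {"xyz": [-3,-1,15],"roll": 0.012,"grip": 100},
  {"xyz": [-3,-1,15],"roll": 0,"grip": 100},
  {"xyz": [0,0,15],"roll": 0,"grip": 100},
  {"xyz": [0,0,14],"roll": 0,"grip": 100},
  {"xyz": [0,0,0],"roll": 0,"grip": 100},
])

```text
time_s: 10.27
position: [0.4428, 0.3003, 0.0325]
tcp_rot: [[0.535, 0.807, 0.249], [0.732, -0.59, 0.341], [0.422, -0.0, -0.907]]
force: [0.7, 0.3, -0.1]
opening: 1.001
grasp_force: 0.0
```

```bash
python3 -c "
from h import *
R=bot.read_state()['tcp_rot']; f=np.array([.438,.294,.050])+.019*R[:,2]
go(f);horiz(); print(bot.read_state()['force'])
im,d=bot.capture('side'); cv2.imwrite('pics/s2.png',cv2.resize(im[140:280,110:290,::-1],(720,560)))"
```

```text
j [ 12.6685  41.1094 120.6338  93.5364  16.1573 -42.1029] pos [0.4428 0.3003 0.0325] tool shift [ 0.2272 -0.1769 -0.1719] rows 1 each [ 0.2272 -0.1769 -0.1719]
tilt 24.93673091528469 roll to y-horizontal,x up -0.00047805850542024446 rad; x down 3.141114595084373
[[ 0.535   0.8075  0.2486]
 [ 0.7321 -0.5899  0.3406]
 [ 0.4216 -0.0002 -0.9068]]
[ 0.748   0.2952 -0.1351]
```

View pics/s2.png

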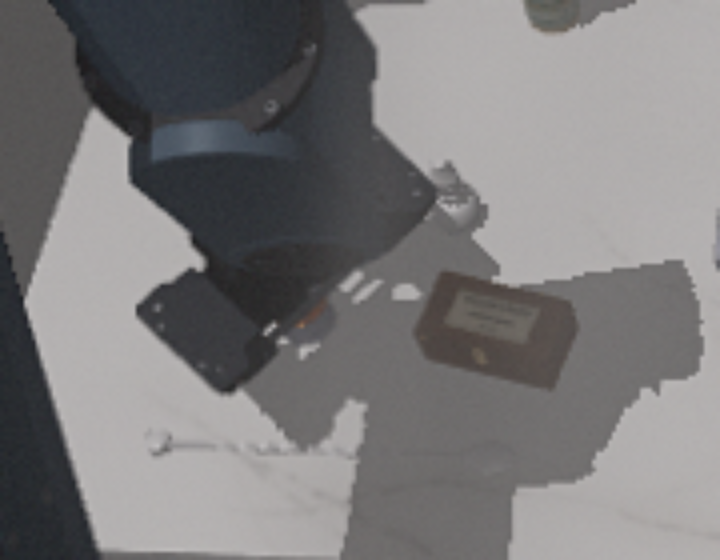

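The measure shows between the fingers at crop px (310,325), and nothing is being touched. Closing.

Call:
move_arm([
  {"xyz": [0,0,0],"roll": 0,"grip": 30},
  {"xyz": [0,0,0],"roll": 0,"grip": 30},
  {"xyz": [0,0,0],"roll": 0,"grip": 30},
  {"xyz": [0,0,0],"roll": 0,"grip": 30},
  {"xyz": [0,0,0],"roll": 0,"grip": 30},
])

```text
time_s: 10.73
position: [0.4415, 0.2983, 0.0317]
tcp_rot: [[0.537, 0.807, 0.247], [0.733, -0.591, 0.338], [0.418, -0.001, -0.908]]
force: [-0.1, -0.2, -0.1]
opening: 0.712
grasp_force: 0.0
```

Call:
move_arm([
  {"xyz": [0,0,0],"roll": 0,"grip": 30},
  {"xyz": [0,0,0],"roll": 0,"grip": 30},
  {"xyz": [0,0,0],"roll": 0,"grip": 30},
  {"xyz": [0,0,0],"roll": 0,"grip": 30},
  {"xyz": [0,0,0],"roll": 0,"grip": 30},
])

```text
time_s: 11.15
position: [0.4411, 0.2984, 0.031]
tcp_rot: [[0.537, 0.807, 0.246], [0.733, -0.591, 0.338], [0.418, -0.001, -0.909]]
force: [-0.9, 0.9, 0.8]
opening: 0.452
grasp_force: 30.0
```

Call:
move_arm([
  {"xyz": [8,0,-18],"roll": 0,"grip": 30},
  {"xyz": [8,0,-18],"roll": 0,"grip": 30},
  {"xyz": [8,0,-18],"roll": 0,"grip": 30},
  {"xyz": [8,0,-18],"roll": 0,"grip": 30},
  {"xyz": [8,0,-18],"roll": 0,"grip": 30},
])

```text
time_s: 11.57
position: [0.4401, 0.2971, 0.128]
tcp_rot: [[0.538, 0.807, 0.245], [0.733, -0.591, 0.337], [0.416, -0.002, -0.909]]
force: [0.2, -0.4, -1.0]
opening: 0.449
grasp_force: 30.0
```

Call:
move_arm([
  {"xyz": [8,0,-18],"roll": 0,"grip": 30},
  {"xyz": [8,0,-18],"roll": 0,"grip": 30},
  {"xyz": [8,0,-18],"roll": 0,"grip": 30},
  {"xyz": [8,0,-18],"roll": 0,"grip": 30},
  {"xyz": [8,0,-18],"roll": 0,"grip": 30},
])

```text
time_s: 11.98
position: [0.4392, 0.296, 0.2266]
tcp_rot: [[0.538, 0.807, 0.245], [0.733, -0.591, 0.337], [0.417, -0.002, -0.909]]
force: [0.1, -0.9, -1.5]
opening: 0.451
grasp_force: 30.0
```

```bash
python3 -c "
from h import *
go([.545,-.05,.20]);horiz(); print(bot.read_state()['force'],bot.read_state()['opening'])"
```

```text
j [ 12.2941  16.1775 112.6875  28.4035  35.6666  27.4976] pos [0.4392 0.296  0.2266] tool shift [-207.853   289.8221  -66.6153] rows 10 each [-20.7853  28.9822  -6.6615]
tilt 24.61516264900301 roll to y-horizontal,x up -0.0047456512604766195 rad; x down 3.1368470023293167
[[ 0.5376  0.8069  0.2446]
 [ 0.7331 -0.5907  0.3372]
 [ 0.4165 -0.002  -0.9091]]
[ 0.1487 -0.9007 -1.5408] 0.4510430026527761
```

Call:
move_arm([
  {"xyz": [-21,29,-7],"roll": 0,"grip": 30},
  {"xyz": [-21,29,-7],"roll": 0,"grip": 30},
  {"xyz": [-21,29,-7],"roll": 0,"grip": 30},
  {"xyz": [-21,29,-7],"roll": 0,"grip": 30},
  {"xyz": [-21,29,-7],"roll": 0,"grip": 30},
])

```text
time_s: 12.4
position: [0.4916, 0.1205, 0.2135]
tcp_rot: [[0.537, 0.807, 0.245], [0.733, -0.59, 0.338], [0.418, -0.002, -0.909]]
force: [1.3, 0.9, -1.0]
opening: 0.453
grasp_force: 30.0
```

Call:
move_arm([
  {"xyz": [-21,29,-7],"roll": 0,"grip": 30},
  {"xyz": [-21,29,-7],"roll": 0,"grip": 30},
  {"xyz": [-21,29,-7],"roll": 0,"grip": 30},
  {"xyz": [-21,29,-7],"roll": 0,"grip": 30},
  {"xyz": [-21,29,-7],"roll": 0,"grip": 30},
])

```text
time_s: 12.82
position: [0.5437, -0.0542, 0.2009]
tcp_rot: [[0.538, 0.807, 0.245], [0.732, -0.591, 0.338], [0.417, -0.003, -0.909]]
force: [1.5, 0.7, -0.9]
opening: 0.453
grasp_force: 30.0
```

Run:
```python
from h import *
horiz(); s=bot.read_state(); print(s['joint_positions'],s['position'],s['opening'])
from scipy.spatial.transform import Rotation as Ro
R=s['tcp_rot']; z=R[:,2]; g=s['position']-.019*z
for sg in(1,-1):
  for a in (115,125,134,145):
    r=Ro.from_rotvec(np.radians(sg*a)*z).apply([0,0,1]); print(sg*a,r,np.degrees(np.arccos(r[2])),'mouth',g+.026*r)
bot.capture('side');bot.capture('top')
for n in('side','top'):
    d=bot.capture(n)[1]
    for x in bot.trace('measure',n)[:1]:
        c=cloud(n,d,x['mask']); print(x['conf'],len(c),np.median(c,0),c.min(0),c.max(0), g)
```

```text
tilt 24.67499300792276 roll to y-horizontal,x up -0.006360623532749873 rad; x down 3.1352320300570433
[[ 0.538   0.8066  0.2448]
 [ 0.7323 -0.5911  0.3382]
 [ 0.4175 -0.0027 -0.9087]]
[-31.5403  24.4579 103.5145  30.854   54.2584 -14.0741] [ 0.5437 -0.0542  0.2009] 0.4531885412564967
115 [-0.01   -0.659   0.7521] 41.23053407734216 mouth [ 0.5387 -0.0778  0.2377]
125 [-0.073  -0.6841  0.7258] 43.46834736919688 mouth [ 0.5371 -0.0785  0.237 ]
134 [-0.1337 -0.6968  0.7047] 45.198548945321406 mouth [ 0.5355 -0.0788  0.2365]
145 [-0.2107 -0.6994  0.683 ] 46.9249917889374 mouth [ 0.5335 -0.0789  0.2359]
-115 [-0.6229 -0.2153  0.7521] 41.23053407734216 mouth [ 0.5228 -0.0663  0.2377]
-125 [-0.6271 -0.283   0.7258] 43.46834736919688 mouth [ 0.5227 -0.068   0.237 ]
-134 [-0.6202 -0.3446  0.7047] 45.198548945321406 mouth [ 0.5229 -0.0696  0.2365]
-145 [-0.5986 -0.4186  0.683 ] 46.9249917889374 mouth [ 0.5234 -0.0716  0.2359]
```

Call:
move_arm([
  {"xyz": [-5,0,27],"roll": 0.12,"grip": 30},
  {"xyz": [-5,0,27],"roll": 0.12,"grip": 30},
  {"xyz": [-5,0,27],"roll": 0.12,"grip": 30},
  {"xyz": [0,0,0],"roll": 0.12,"grip": 30},
  {"xyz": [0,0,0],"roll": 0.12,"grip": 30},
])

```text
time_s: 13.53
position: [0.5524, -0.0317, 0.12]
tcp_rot: [[0.902, 0.359, 0.24], [0.268, -0.901, 0.341], [0.339, -0.243, -0.909]]
force: [-1.0, -0.6, -0.1]
opening: 0.451
grasp_force: 30.0
```

Call:
move_arm([
  {"xyz": [0,0,0],"roll": 0.12,"grip": 30},
  {"xyz": [0,0,0],"roll": 0.12,"grip": 30},
  {"xyz": [0,0,0],"roll": 0.12,"grip": 30},
  {"xyz": [0,0,0],"roll": 0.12,"grip": 30},
  {"xyz": [0,0,0],"roll": 0.12,"grip": 30},
])

```text
time_s: 13.95
position: [0.5537, -0.0328, 0.1219]
tcp_rot: [[0.946, -0.212, 0.244], [-0.288, -0.896, 0.339], [0.147, -0.391, -0.909]]
force: [-0.1, -0.2, -1.1]
opening: 0.449
grasp_force: 30.0
```

Call:
move_arm([
  {"xyz": [0,0,0],"roll": 0.12,"grip": 30},
  {"xyz": [0,0,0],"roll": 0.12,"grip": 30},
  {"xyz": [0,0,0],"roll": 0.12,"grip": 30},
  {"xyz": [0,0,0],"roll": 0.12,"grip": 30},
  {"xyz": [0,0,0],"roll": 0.12,"grip": 30},
])

```text
time_s: 14.37
position: [0.5536, -0.0328, 0.122]
tcp_rot: [[0.661, -0.709, 0.244], [-0.743, -0.577, 0.339], [-0.1, -0.406, -0.909]]
force: [0.3, -0.7, -0.4]
opening: 0.454
grasp_force: 30.0
```

Call:
move_arm([
  {"xyz": [0,0,0],"roll": 0.12,"grip": 30},
  {"xyz": [0,0,0],"roll": 0.12,"grip": 30},
  {"xyz": [0,0,0],"roll": 0.12,"grip": 30},
  {"xyz": [0,0,0],"roll": 0.12,"grip": 30},
  {"xyz": [0,0,0],"roll": 0.06,"grip": 30},
])

```text
time_s: 14.78
position: [0.5537, -0.0328, 0.122]
tcp_rot: [[0.204, -0.948, 0.244], [-0.934, -0.113, 0.339], [-0.294, -0.297, -0.909]]
force: [-0.1, -1.2, -0.9]
opening: 0.455
grasp_force: 30.0
```

```bash
cat >> h.py <<'E'
# measure axis in tool frame (upright at grasp): tool frame up vector at lift
UP=np.array([.417,-.002,-.909]); UP/=np.linalg.norm(UP)
def meas():
    s=bot.read_state(); R=s['tcp_rot']; g=s['position']-.019*R[:,2]; u=R@UP
    print('axis',u,'tilt',np.degrees(np.arccos(u[2])),'mouth',g+.026*u,'foot',g-.05*u,'open',s['opening'],'F',s['force'],'t',s['time_s'])
def axisfit(n):
    # visible axis from image: mask & camera
    d=bot.capture(n)[1]
    for x in bot.trace('measure',n)[:2]:
        c=cloud(n,d,x['mask']); print(n,x['conf'],len(c),'med',np.median(c,0),'lo',np.percentile(c,2,0),'hi',np.percentile(c,98,0))
E
python3 - <<'E'
from h import *
meas(); print(bot.read_state()['joint_positions'])
im,d=bot.capture('side'); cv2.imwrite('pics/s3.png',cv2.resize(im[110:260,250:430,::-1],(720,600)))
axisfit('side'); axisfit('top')
E
```

```text
axis [-0.1353 -0.6973  0.7039] tilt 45.25725554922422 mouth [ 0.5455 -0.0574  0.1576] foot [ 0.5558 -0.0044  0.1041] open 0.4546301439642858 F [-0.1411 -1.1565 -0.8998] t 14.7833
[-28.7658  32.4505 106.6801  36.7216  43.9086 114.1272]
side 0.46 139 med [ 0.5434 -0.0115  0.125 ] lo [ 0.5263 -0.0261  0.0026] hi [0.6133 0.0056 0.1604]
```

View pics/s3.png

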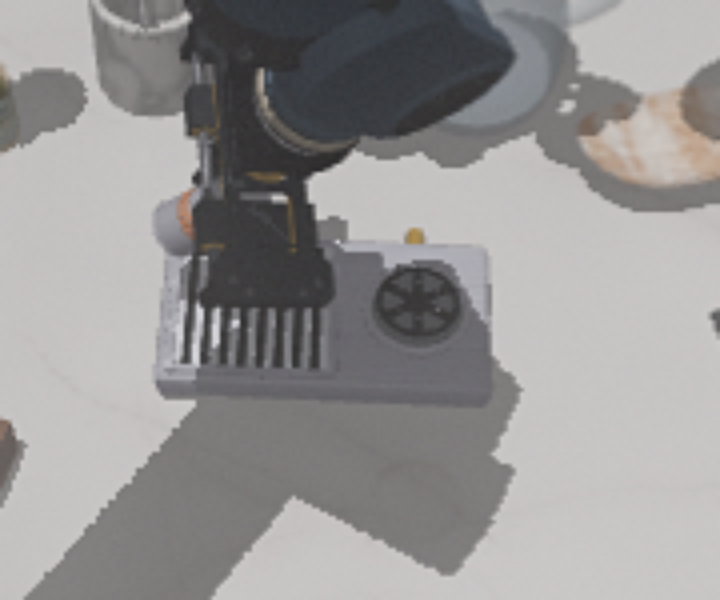

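The measure is tilted 45°. Its foot shows at crop px (170,225), and its mouth is over the grate at computed (0.546, -0.057). I'll hold over a second, then roll back.

Call:
move_arm([
  {"xyz": [0,0,0],"roll": 0,"grip": 30},
  {"xyz": [0,0,0],"roll": 0,"grip": 30},
  {"xyz": [0,0,0],"roll": 0,"grip": 30},
  {"xyz": [0,0,0],"roll": 0,"grip": 30},
  {"xyz": [0,0,0],"roll": 0,"grip": 30},
])

```text
time_s: 15.45
position: [0.5545, -0.035, 0.1217]
tcp_rot: [[0.206, -0.947, 0.246], [-0.934, -0.116, 0.338], [-0.292, -0.299, -0.909]]
force: [-0.2, 0.5, -2.5]
opening: 0.451
grasp_force: 30.0
```

Call:
move_arm([
  {"xyz": [0,0,0],"roll": 0,"grip": 30},
  {"xyz": [0,0,0],"roll": 0,"grip": 30},
  {"xyz": [0,0,0],"roll": 0,"grip": 30},
  {"xyz": [0,0,0],"roll": 0,"grip": 30},
  {"xyz": [0,0,0],"roll": 0,"grip": 30},
])

```text
time_s: 15.87
position: [0.5545, -0.0349, 0.1217]
tcp_rot: [[0.206, -0.947, 0.246], [-0.934, -0.116, 0.338], [-0.292, -0.299, -0.909]]
force: [0.2, 0.6, -0.8]
opening: 0.447
grasp_force: 30.0
```

Call:
move_arm([
  {"xyz": [0,0,0],"roll": 0,"grip": 30},
  {"xyz": [0,0,0],"roll": 0,"grip": 30},
  {"xyz": [0,0,0],"roll": 0,"grip": 30},
  {"xyz": [0,0,0],"roll": 0,"grip": 30},
  {"xyz": [0,0,0],"roll": 0,"grip": 30},
])

```text
time_s: 16.28
position: [0.5546, -0.0349, 0.1218]
tcp_rot: [[0.206, -0.947, 0.246], [-0.934, -0.116, 0.338], [-0.292, -0.299, -0.909]]
force: [0.2, 0.4, -0.8]
opening: 0.454
grasp_force: 30.0
```

Call:
move_arm([
  {"xyz": [0,0,0],"roll": 0,"grip": 30},
  {"xyz": [0,0,0],"roll": -0.12,"grip": 30},
  {"xyz": [0,0,0],"roll": -0.12,"grip": 30},
  {"xyz": [0,0,0],"roll": -0.12,"grip": 30},
  {"xyz": [0,0,0],"roll": -0.12,"grip": 30},
])

```text
time_s: 16.7
position: [0.5546, -0.0349, 0.1218]
tcp_rot: [[0.625, -0.741, 0.246], [-0.772, -0.538, 0.338], [-0.118, -0.401, -0.909]]
force: [0.1, -0.1, -0.7]
opening: 0.453
grasp_force: 30.0
```

Call:
move_arm([
  {"xyz": [0,0,0],"roll": -0.12,"grip": 30},
  {"xyz": [0,0,0],"roll": -0.12,"grip": 30},
  {"xyz": [0,0,0],"roll": -0.12,"grip": 30},
  {"xyz": [0,0,0],"roll": -0.12,"grip": 30},
  {"xyz": [0,0,0],"roll": -0.12,"grip": 30},
])

```text
time_s: 17.12
position: [0.5546, -0.0349, 0.1217]
tcp_rot: [[0.934, -0.259, 0.246], [-0.333, -0.88, 0.338], [0.129, -0.397, -0.909]]
force: [-0.0, 0.6, -1.3]
opening: 0.454
grasp_force: 30.0
```

Call:
move_arm([
  {"xyz": [0,0,0],"roll": -0.12,"grip": 30},
  {"xyz": [0,0,0],"roll": -0.12,"grip": 30},
  {"xyz": [0,0,0],"roll": -0.12,"grip": 30},
  {"xyz": [0,0,0],"roll": -0.12,"grip": 30},
  {"xyz": [0,0,0],"roll": -0.12,"grip": 30},
])

```text
time_s: 17.53
position: [0.5546, -0.0349, 0.1218]
tcp_rot: [[0.917, 0.314, 0.246], [0.222, -0.915, 0.338], [0.331, -0.255, -0.909]]
force: [1.6, 0.6, -0.8]
opening: 0.457
grasp_force: 30.0
```

Call:
move_arm([
  {"xyz": [0,0,0],"roll": -0.12,"grip": 30},
  {"xyz": [0,0,0],"roll": -0.12,"grip": 30},
  {"xyz": [0,0,0],"roll": -0.12,"grip": 30},
  {"xyz": [0,0,0],"roll": -0.12,"grip": 30},
  {"xyz": [0,0,0],"roll": -0.12,"grip": 30},
])

```text
time_s: 17.95
position: [0.5546, -0.0349, 0.1217]
tcp_rot: [[0.58, 0.777, 0.246], [0.7, -0.629, 0.338], [0.417, -0.024, -0.909]]
force: [-0.2, 0.5, -0.1]
opening: 0.458
grasp_force: 30.0
```

Call:
move_arm([
  {"xyz": [0,0,0],"roll": -0.065,"grip": 30},
  {"xyz": [0,0,0],"roll": 0,"grip": 30},
  {"xyz": [0,0,0],"roll": 0,"grip": 30},
])

```text
time_s: 18.2
position: [0.5546, -0.0349, 0.1218]
tcp_rot: [[0.535, 0.809, 0.246], [0.735, -0.588, 0.338], [0.418, 0.0, -0.909]]
force: [0.7, -0.3, -1.4]
opening: 0.451
grasp_force: 30.0
```

Run:
```python
from h import *
meas(); horiz(); print(bot.read_state()['joint_positions'])
axisfit('side'); axisfit('top')
```

```text
axis [-0.0022  0.0004  1.    ] tilt 0.1295406963279925 mouth [ 0.5498 -0.0414  0.165 ] foot [ 0.55   -0.0414  0.089 ] open 0.4508332678693353 F [ 0.7191 -0.2875 -1.4489] t 18.2
tilt 24.699026211692495 roll to y-horizontal,x up 9.44975270450775e-05 rad; x down -3.141498156062748
[[ 0.5346  0.8086  0.2459]
 [ 0.7346 -0.5884  0.3378]
 [ 0.4179  0.     -0.9085]]
[-28.9275  32.5216 106.5625  36.7188  43.9068 -20.4281]
```

Run:
```python
from h import *
out=[]
for n in('top','side'):
    im=cv2.imread(f'pics/{n}0.png'); K,D,R,t=cam(n)
    xs=np.linspace(.49,.60,440); ys=np.linspace(-.125,-.235,440)
    X,Y=np.meshgrid(xs,ys,indexing='ij'); P=np.stack([X,Y,np.full_like(X,.040)],-1).reshape(-1,1,3)
    uv=cv2.projectPoints(P,cv2.Rodrigues(R)[0],t,K,D)[0].reshape(440,440,2).astype(np.float32)
    w=cv2.remap(im,uv[...,0],uv[...,1],cv2.INTER_CUBIC)[::-1]  # up=+x, left=+y
    out.append(w)
    g=cv2.GaussianBlur(cv2.cvtColor(w,cv2.COLOR_BGR2GRAY),(0,0),4)
    c=cv2.HoughCircles(g,cv2.HOUGH_GRADIENT,1,400,param1=60,param2=15,minRadius=105,maxRadius=165)
    for q in c[0][:1]:
        x=.60-q[1]*.00025; y=-.125-q[0]*.00025; print(n,x,y,q[2]*.25); cv2.circle(w,(int(q[0]),int(q[1])),int(q[2]),(0,0,255),1)
    print(K[0,0])
cv2.imwrite('pics/star.png',cv2.resize(np.hstack(out),(800,400)))
```

```text
Traceback (most recent call last):
TypeError: 'NoneType' object is not subscriptable
```

Run:
```python
from h import *
out=[]
for n in('top','side'):
    im=cv2.imread(f'pics/{n}0.png'); K,D,R,t=cam(n)
    xs=np.linspace(.49,.60,440); ys=np.linspace(-.125,-.235,440)
    X,Y=np.meshgrid(xs,ys,indexing='ij'); P=np.stack([X,Y,np.full_like(X,.045)],-1).reshape(-1,1,3)
    uv=cv2.projectPoints(P,cv2.Rodrigues(R)[0],t,K,D)[0].reshape(440,440,2).astype(np.float32)
    w=cv2.remap(im,uv[...,0],uv[...,1],cv2.INTER_CUBIC)[::-1].copy()
    g=cv2.cvtColor(w,cv2.COLOR_BGR2GRAY); g[:60]=255;g[380:]=255;g[:,:60]=255;g[:,380:]=255
    th,b=cv2.threshold(g,0,255,cv2.THRESH_OTSU|cv2.THRESH_BINARY_INV)
    b=cv2.morphologyEx(b,cv2.MORPH_CLOSE,np.ones((45,45))); k=cv2.connectedComponentsWithStats(b); i=1+np.argmax(k[2][1:,4])
    q=k[3][i]; st=k[2][i]; r=np.sqrt(st[4]/np.pi); bb=(st[0]+st[2]/2,st[1]+st[3]/2)
    print(n,th,'centroid',.60-q[1]*.00025,-.125-q[0]*.00025,'bbox c',.60-bb[1]*.00025,-.125-bb[0]*.00025,'r',r*.25,st[2:4]*.25)
    cv2.circle(w,(int(q[0]),int(q[1])),int(r),(0,0,255),1); out.append(w)
cv2.imwrite('pics/star.png',cv2.resize(np.hstack(out),(800,400)))
```

```text
top 123.0 centroid 0.545125 -0.179875 bbox c 0.5449999999999999 -0.18 r 45.1351666838205 [80. 80.]
side 165.0 centroid 0.545125 -0.179875 bbox c 0.5449999999999999 -0.18 r 45.1351666838205 [80. 80.]
```

View pics/star.png

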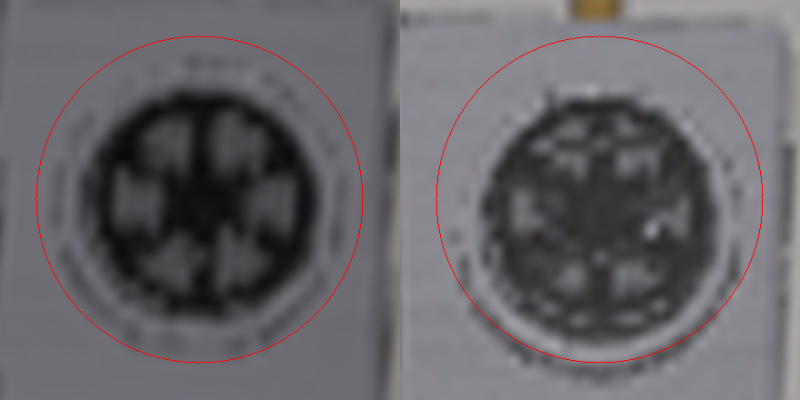

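By eye, the disc spans columns 84–318 and rows 92–316 in the top warp. That puts the star centre at about (0.543, -0.180), and both cameras agree relative to the measure. I'm ignoring the red circle, which comes from bad thresholding. Moving to hover.

```bash
python3 -c "
from h import *
go([.546,-.1756,.110],30)"
```

```text
j [-28.9245  32.5188 106.561   36.7159  43.9105 -20.4828] pos [ 0.5546 -0.0349  0.1218] tool shift [-112.9227   75.7386  -38.9313] rows 5 each [-22.5845  15.1477  -7.7863]
```

Call:
move_arm([
  {"xyz": [-22.6,15.1,-7.8],"roll": 0,"grip": 30},
  {"xyz": [-22.6,15.1,-7.8],"roll": 0,"grip": 30},
  {"xyz": [-22.6,15.1,-7.8],"roll": 0,"grip": 30},
  {"xyz": [-22.6,15.1,-7.8],"roll": 0,"grip": 30},
  {"xyz": [-22.6,15.1,-7.8],"roll": 0,"grip": 30},
])

```text
time_s: 18.82
position: [0.5457, -0.1768, 0.1099]
tcp_rot: [[0.534, 0.809, 0.246], [0.735, -0.587, 0.338], [0.418, 0.001, -0.909]]
force: [1.2, 0.1, -1.4]
opening: 0.451
grasp_force: 30.0
```

Call:
move_arm([
  {"xyz": [0,0,0],"roll": 0,"grip": 30},
  {"xyz": [0,0,0],"roll": 0,"grip": 30},
  {"xyz": [0,0,0],"roll": 0,"grip": 30},
])

```text
time_s: 19.07
position: [0.5454, -0.175, 0.1099]
tcp_rot: [[0.534, 0.809, 0.245], [0.735, -0.587, 0.339], [0.418, -0.001, -0.908]]
force: [0.1, 0.6, -0.9]
opening: 0.452
grasp_force: 30.0
```

Run:
```python
from h import *
meas(); horiz(); go([.546,-.1756,.080])
axisfit('side'); axisfit('top')
ims=[cv2.resize(bot.capture(n)[0][a:a+75,b:b+100,::-1],(400,300),interpolation=cv2.INTER_CUBIC) for n,a,b in(('side',150,310),('top',125,300))]
cv2.imwrite('pics/s4.png',np.hstack(ims))
```

```text
axis [-0.0018 -0.0006  1.    ] tilt 0.10980075876993602 mouth [ 0.5407 -0.1815  0.1531] foot [ 0.5408 -0.1814  0.0771] open 0.4520462474524226 F [ 0.1458  0.5903 -0.9054] t 19.0667
tilt 24.730428826069275 roll to y-horizontal,x up -0.0020014175290320787 rad; x down 3.1395912360607614
[[ 0.5338  0.8093  0.2451]
 [ 0.7348 -0.5874  0.339 ]
 [ 0.4183 -0.0008 -0.9083]]
j [-42.3409  36.1384 100.081   32.1071  51.4526 -28.3583] pos [ 0.5454 -0.175   0.1099] tool shift [-12.5965   0.8643  27.0814] rows 1 each [-12.5965   0.8643  27.0814]
```

View pics/s4.png

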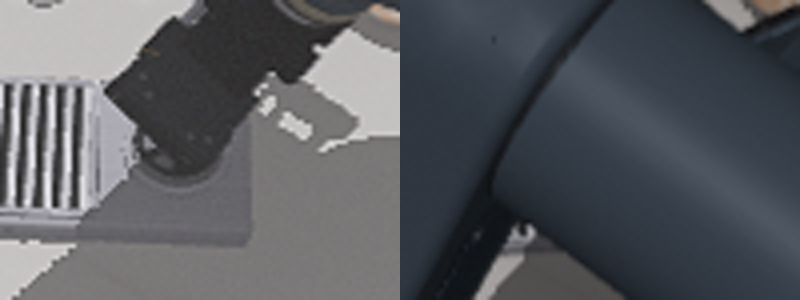

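The gripper hides the measure and part of the star, so I'll rely on geometry and force. Descending gently.

Call:
move_arm([
  {"xyz": [-6,0.4,13.5],"roll": 0,"grip": 30},
  {"xyz": [-6,0.4,13.5],"roll": 0,"grip": 30},
  {"xyz": [0,0,0],"roll": 0,"grip": 30},
])

```text
time_s: 19.62
position: [0.5457, -0.1744, 0.0787]
tcp_rot: [[0.534, 0.81, 0.243], [0.735, -0.586, 0.34], [0.418, -0.003, -0.909]]
force: [0.6, 0.6, -0.4]
opening: 0.454
grasp_force: 30.0
```

Call:
move_arm([
  {"xyz": [-1.3,0,2.7],"roll": 0,"grip": 30},
  {"xyz": [0,0,0],"roll": 0,"grip": 30},
  {"xyz": [0,0,0],"roll": 0,"grip": 30},
])

```text
time_s: 19.87
position: [0.547, -0.1758, 0.0779]
tcp_rot: [[0.533, 0.81, 0.246], [0.736, -0.587, 0.338], [0.418, 0.001, -0.909]]
force: [0.5, 0.4, -1.1]
opening: 0.451
grasp_force: 30.0
```

Call:
move_arm([
  {"xyz": [-0.8,0,1.8],"roll": 0,"grip": 30},
  {"xyz": [0,0,0],"roll": 0,"grip": 30},
  {"xyz": [0,0,0],"roll": 0,"grip": 30},
])

```text
time_s: 20.12
position: [0.5473, -0.1761, 0.0764]
tcp_rot: [[0.533, 0.809, 0.247], [0.736, -0.587, 0.337], [0.418, 0.002, -0.908]]
force: [-0.3, -1.1, 2.2]
opening: 0.452
grasp_force: 30.0
```

Call:
move_arm([
  {"xyz": [-0.8,0,1.8],"roll": 0,"grip": 30},
  {"xyz": [0,0,0],"roll": 0,"grip": 30},
  {"xyz": [0,0,0],"roll": 0,"grip": 30},
])

```text
time_s: 20.37
position: [0.5473, -0.1761, 0.074]
tcp_rot: [[0.533, 0.809, 0.247], [0.736, -0.587, 0.337], [0.418, 0.002, -0.908]]
force: [1.3, 0.5, 3.8]
opening: 0.455
grasp_force: 30.0
```

```bash
python3 -c "
from h import *
meas(); go([.546,-.1756,.069])"
```

```text
axis [-0.004   0.0013  1.    ] tilt 0.23988854774571317 mouth [ 0.5425 -0.1824  0.1172] foot [ 0.5428 -0.1825  0.0412] open 0.4554330507637639 F [1.2523 0.5023 3.7783] t 20.3667
j [-42.2906  39.7396 100.792   34.2149  47.689  -31.5379] pos [ 0.5473 -0.1761  0.074 ] tool shift [-2.4166 -1.3143  4.3488] rows 1 each [-2.4166 -1.3143  4.3488]
```

Call:
move_arm([
  {"xyz": [-0.8,0,1.8],"roll": 0,"grip": 30},
  {"xyz": [-0.8,0,1.8],"roll": 0,"grip": 30},
  {"xyz": [0,0,0],"roll": 0,"grip": 30},
  {"xyz": [0,0,0],"roll": 0,"grip": 30},
  {"xyz": [0,0,0],"roll": 0,"grip": 30},
])

```text
time_s: 20.78
position: [0.5473, -0.176, 0.0699]
tcp_rot: [[0.533, 0.809, 0.247], [0.736, -0.587, 0.337], [0.418, 0.002, -0.908]]
force: [1.0, -1.1, 5.2]
opening: 0.452
grasp_force: 30.0
```

```bash
python3 -c "
from h import *
meas(); go([.547,-.176,.0688])
print(np.mean([ (bot.capture('side'),bot.read_state()['force'])[1] for _ in range(6)],0))"
```

```text
axis [-0.0039  0.0012  1.    ] tilt 0.23550744254073883 mouth [ 0.5425 -0.1824  0.1132] foot [ 0.5428 -0.1825  0.0372] open 0.4519633137256174 F [ 1.0227 -1.1362  5.1715] t 20.7833
j [-42.2882  40.147  100.8678  34.4601  47.2948 -31.9066] pos [ 0.5473 -0.176   0.0699] tool shift [-0.5921 -0.2614  0.9755] rows 1 each [-0.5921 -0.2614  0.9755]
[ 0.6092 -0.8115  5.987 ]
```

Call:
move_arm([
  {"xyz": [-0.6,0,1.2],"roll": 0,"grip": 30},
  {"xyz": [0,0,0],"roll": 0,"grip": 30},
  {"xyz": [0,0,0],"roll": 0,"grip": 30},
  {"xyz": [0,0,0],"roll": 0,"grip": 30},
  {"xyz": [0,0,0],"roll": 0,"grip": 30},
])

```text
time_s: 21.5
position: [0.5473, -0.1761, 0.0687]
tcp_rot: [[0.533, 0.809, 0.247], [0.736, -0.587, 0.337], [0.418, 0.002, -0.908]]
force: [0.6, -0.8, 6.3]
opening: 0.451
grasp_force: 30.0
```

Run:
```python
from h import *
f=[]
for _ in range(15):
    im,d=bot.capture('side'); f.append(bot.read_state()['force'])
print(np.mean(f,0),np.std(f,0)); meas(); print(bot.read_state()['position'])
c=cloud('side',d,np.ones(d.shape,bool)); m=(np.hypot(c[:,0]-.543,c[:,1]+.18)<.06)&(c[:,2]>.025)&(c[:,2]<.06); q=c[m]
r=np.hypot(q[:,0]-.543,q[:,1]+.18)
for a,b in((0,.027),(.027,.032),(.033,.04),(.043,.06)):
    k=(r>a)&(r<b)
    if k.any(): print(a,b,k.sum(),np.percentile(q[k,2],[10,50,90]))
cv2.imwrite('pics/s5.png',cv2.resize(im[160:210,320:400,::-1],(800,500),interpolation=cv2.INTER_CUBIC))
```

```text
[ 0.3647 -0.6468  6.6336] [0.4552 0.4664 0.3894]
axis [-0.0041  0.0012  1.    ] tilt 0.2441151818532958 mouth [ 0.5425 -0.1824  0.112 ] foot [ 0.5428 -0.1825  0.036 ] open 0.45175175740005497 F [ 0.3485 -0.5772  7.0216] t 22.25
[ 0.5473 -0.176   0.0688]
0.027 0.032 2 [0.0289 0.0302 0.0314]
0.033 0.04 49 [0.0289 0.0346 0.039 ]
0.043 0.06 315 [0.0282 0.0307 0.0327]
```

View pics/s5.png

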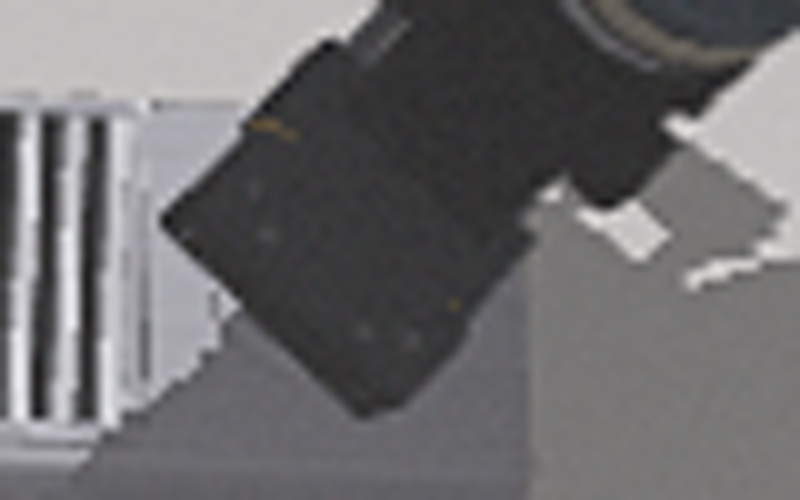

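The side view shows only the gripper over the star, with no disturbance around it. Position says about 8 mm of travel and force about 7 mm (6.6 N plus 0.9 N for the measure's weight). I'll add 0.4 mm and hold.

Call:
move_arm([
  {"xyz": [-0.2,0,0.4],"roll": 0,"grip": 30},
  {"xyz": [0,0,0],"roll": 0,"grip": 30},
  {"xyz": [0,0,0],"roll": 0,"grip": 30},
  {"xyz": [0,0,0],"roll": 0,"grip": 30},
  {"xyz": [0,0,0],"roll": 0,"grip": 30},
])

```text
time_s: 22.67
position: [0.5473, -0.1761, 0.0683]
tcp_rot: [[0.533, 0.809, 0.247], [0.736, -0.587, 0.337], [0.418, 0.002, -0.908]]
force: [0.1, -1.0, 7.3]
opening: 0.453
grasp_force: 30.0
```

Call:
move_arm([
  {"xyz": [0,0,0],"roll": 0,"grip": 30},
  {"xyz": [0,0,0],"roll": 0,"grip": 30},
  {"xyz": [0,0,0],"roll": 0,"grip": 30},
  {"xyz": [0,0,0],"roll": 0,"grip": 30},
  {"xyz": [0,0,0],"roll": 0,"grip": 30},
])

```text
time_s: 23.08
position: [0.5473, -0.176, 0.0683]
tcp_rot: [[0.533, 0.809, 0.247], [0.736, -0.587, 0.337], [0.418, 0.002, -0.908]]
force: [0.6, -0.5, 7.3]
opening: 0.45
grasp_force: 30.0
```

Call:
move_arm([
  {"xyz": [0,0,0],"roll": 0,"grip": 30},
  {"xyz": [0,0,0],"roll": 0,"grip": 30},
  {"xyz": [0,0,0],"roll": 0,"grip": 30},
  {"xyz": [0,0,0],"roll": 0,"grip": 30},
  {"xyz": [0,0,0],"roll": 0,"grip": 30},
])

```text
time_s: 23.5
position: [0.5473, -0.1761, 0.0683]
tcp_rot: [[0.533, 0.809, 0.247], [0.736, -0.587, 0.338], [0.418, 0.002, -0.908]]
force: [0.7, -0.9, 8.0]
opening: 0.454
grasp_force: 30.0
```

Call:
move_arm([
  {"xyz": [0,0,0],"roll": 0,"grip": 30},
  {"xyz": [0,0,0],"roll": 0,"grip": 30},
  {"xyz": [0,0,0],"roll": 0,"grip": 30},
  {"xyz": [0,0,0],"roll": 0,"grip": 30},
  {"xyz": [0,0,0],"roll": 0,"grip": 30},
])

```text
time_s: 23.92
position: [0.5473, -0.1761, 0.0683]
tcp_rot: [[0.533, 0.809, 0.247], [0.736, -0.587, 0.337], [0.418, 0.002, -0.908]]
force: [-0.5, -0.7, 6.9]
opening: 0.458
grasp_force: 30.0
```

Call:
move_arm([
  {"xyz": [0,0,0],"roll": 0,"grip": 30},
  {"xyz": [0,0,0],"roll": 0,"grip": 30},
  {"xyz": [0,0,0],"roll": 0,"grip": 30},
  {"xyz": [0,0,0],"roll": 0,"grip": 30},
  {"xyz": [0,0,0],"roll": 0,"grip": 30},
])

```text
time_s: 24.33
position: [0.5473, -0.1761, 0.0683]
tcp_rot: [[0.533, 0.809, 0.247], [0.736, -0.587, 0.337], [0.418, 0.002, -0.908]]
force: [-1.8, -0.8, 7.5]
opening: 0.459
grasp_force: 30.0
```

Call:
move_arm([
  {"xyz": [0,0,0],"roll": 0,"grip": 30},
  {"xyz": [0,0,0],"roll": 0,"grip": 30},
  {"xyz": [0,0,0],"roll": 0,"grip": 30},
  {"xyz": [0,0,0],"roll": 0,"grip": 30},
  {"xyz": [0,0,0],"roll": 0,"grip": 30},
])

```text
time_s: 24.75
position: [0.5473, -0.1761, 0.0683]
tcp_rot: [[0.533, 0.809, 0.247], [0.736, -0.587, 0.337], [0.418, 0.002, -0.908]]
force: [0.3, -0.7, 6.3]
opening: 0.449
grasp_force: 30.0
```

```bash
python3 -c "
from h import *
meas(); print(bot.read_state()['position']); print(bot.hand_in())"
```

```text
axis [-0.0041  0.0011  1.    ] tilt 0.24298223745896663 mouth [ 0.5425 -0.1825  0.1116] foot [ 0.5428 -0.1825  0.0356] open 0.449400124944134 F [ 0.2676 -0.6571  6.2595] t 24.75
[ 0.5473 -0.1761  0.0683]
the job is handed in; nothing more can be done
None
```

Handed in at 24.75 s: the measure was tipped to 45° over the grate for more than 1 s, brought upright in the air, then held, still gripped, pressing the star about level with its rim for more than 2 s; level and centring are judged from arm position and force, because the gripper hid the star.

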